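# Secure the plinth frame, then hold the star figure over its plinth

## Task

In the trophy workshop, first turn the turnbutton of the assembly jig fully across the closed frame so that the plinth is secured. Then pick up the brass star figure, carry it over the row of finished cups without disturbing them, and finish holding it still and upright about 1 cm above the plinth's top, centred and squarely lined up with the recess for its foot, without it ever touching the plinth or jig. The job ends with the gripper still holding the figure hovering there: do not set it down or let go.

Things in the scene. Friction and masses are not known exactly. Their poses are not given: they have to be found in the camera images.
- jig: Fixed jig: plywood board 12 mm thick (x -110 to +100, y +-75 mm), low white nest holding the black plinth at its centre. Origin: table level under the nest centre; x points from the turnbutton to the frame's hinge, z up. Post with turnbutton at x -85, y 0; hinge posts 58 mm high at x +73, y +-35. Stands left or right of the cup row (swaps places with the figure), yaw within 0.35 rad.
- frame (a joint): Hinge of the flat steel frame lying closed on the plinth's rim by its own weight: 0 = closed, grows as it opens upward; hinge line along jig y at x +73 mm. Frame 116 (x) x 106 (y) mm, centred on the jig, 6 mm thick, top face 59 mm above the table, window 66 (x) x 56 (y) mm. Leave it closed.
- turnbutton (a joint): Angle of the dark steel turnbutton about its vertical axis, growing clockwise seen from above. 0 = long arm along jig +y (open, beside the frame); 1.571 = long arm along jig +x, across the frame's edge (end stop). Starts between 0.1 and 0.5. Friction 0.05 N m; stays where it is left.
- turnbutton_grip (a point): Point on the turnbutton's axis, 84 mm above the table, inside its upright fin (34 long x 10 mm thick, from 69 to 96 mm above the table): pinch it across the thickness. Arm below, in line with the fin: 12 mm wide, 62 to 69 mm above the table, reaching 42 mm from the axis at the long end, 18 at the other. Turns with the turnbutton: y axis along the long arm, x across the fin.
- plinth: Black trophy plinth, 90 x 80 mm, 40 mm high, lying in the jig's nest with its underside 12 mm above the table, 1.5 mm of play all round. Origin: centre of its underside; x along its 90 mm side (the jig's x), z up.
- recess (a point): Centre of the mouth of the recess, level with the plinth's top face (40 mm above the plinth's underside, 52 mm above the table); axes as the plinth's. The recess is 54 mm (x) by 40 mm (y), 7 mm deep, open upward through the frame's window.
- figure: Loose brass star figure, about 0.25 kg, 118 mm tall, upright on the table, yaw within 0.6 rad. Origin: centre of underside; z up. Foot 44 (x) x 30 (y) x 8 mm; round stem up to 64 mm; flat star centred 85 mm up, 66 mm across, 18 mm thick along y (faces at y +-9), one point up. Pinch the star's faces from above, fingers closing along y. Goal: its x along the plinth's x, either way round.
- board: Wooden board fixed on the table between the figure and the jig, 360 mm (its x) by 70 mm (its y), 8 mm thick, carrying the row of four cups. Origin: centre of its underside; x along the row.
- cup0: Finished trophy cup 1 of 4 in the row, 130 mm tall, loose, on a 50 x 50 x 24 mm black base, cup 58 mm wide at the rim; its top is 138 mm above the table. Origin: centre of its underside. Leave it alone.
- cup1: Finished trophy cup 2 of 4 in the row, 130 mm tall, loose, on a 50 x 50 x 24 mm black base, cup 58 mm wide at the rim; its top is 138 mm above the table. Origin: centre of its underside. Leave it alone.
- cup2: Finished trophy cup 3 of 4 in the row, 130 mm tall, loose, on a 50 x 50 x 24 mm black base, cup 58 mm wide at the rim; its top is 138 mm above the table. Origin: centre of its underside. Leave it alone.
- cup3: Finished trophy cup 4 of 4 in the row, 130 mm tall, loose, on a 50 x 50 x 24 mm black base, cup 58 mm wide at the rim; its top is 138 mm above the table. Origin: centre of its underside. Leave it alone.
Mind the look-alikes: they are no part of the job. What is shaped like the figure but blue or purple is not meant.

How it is judged (in metres and radians):
On the way, in this order (a step that is already met when the one before it is completed fails the run):
1. the turnbutton is turned across the frame (value of joint turnbutton above 1.35 rad and value of joint frame below 0.05 rad), for 0.2 s.
2. the figure is carried over the row of cups, its underside higher than 120 mm (height (world z) of figure above 0.12 m and y of figure in the frame of board between -0.05 and 0.05 m and x of figure in the frame of board between -0.25 and 0.25 m).
At the end, for the whole second after the job is handed in: Turnbutton past 1.35 rad, frame closed; figure gripped, still, within 0.1 rad of upright, underside 4-18 mm above the plinth top, within 6 mm and 0.12 rad of the recess (either way round), touching neither plinth nor jig; plinth in its nest; cups upright, within 20 mm of their start (all of step 1 and z of figure in the frame of recess between 0.004 and 0.018 m and horizontal distance between figure and recess below 0.006 m and angle between the x axis of figure and the x axis of recess, either way round below 0.12 rad and angle between figure's own z axis and vertical below 0.1 rad and linear speed of figure below 0.02 m/s and contact force between figure and the fingers above 1 N and contact force between figure and plinth below 0.05 N and contact force between figure and jig below 0.05 N and horizontal distance between plinth and jig below 0.006 m and distance of each of cup0, cup1, cup2, cup3 from where it was at the start of the episode below 0.02 m and angle between each of cup0, cup1, cup2, cup3's own z axis and vertical below 0.15 rad); the arm keeps its last pose, push and grip.
It fails at once if a finished cup is pushed more than 20 mm or tipped (distance of any of cup0, cup1, cup2, cup3 from where it was at the start of the episode above 0.02 m or angle between any of cup0, cup1, cup2, cup3's own z axis and vertical above 0.15 rad).
It fails at once if the figure touches the plinth or the jig (contact force between figure and plinth above 0.5 N or contact force between figure and jig above 0.5 N).
It fails at once if the frame is opened (value of joint frame above 0.15 rad).
It also fails if it takes over 64 s, if anything falls off the work surface, if the arm or the gripper's body presses on something with over 40 N, if the wrist force passes 120 N, or if a joint passes its speed limit or range.

## Robot

A 6-joint arm with a two-finger parallel gripper is mounted at the origin on the work surface. World frame = base frame: x ahead of the robot, y to its left, z up, the work surface at z = 0. Lengths are in m, angles in degrees, forces in N, time in s.
With the tool pointing down it reaches from about 0.2 to 0.875 m from the base axis. Payload 3.4 kg.
Tool frame: the origin (TCP) lies on the centre line of the jaws, within the pads' length; the fingertips stand 11 mm ahead of it and the grasp point (between the pads) lies 8 mm behind it (robot.nose_length is the distance from the TCP to the fingertips, in m); z points along the fingers, y is the line along which they close (so a half turn about z gives the same grasp; the last joint's range is limited). The gripper opens to 94 mm and grips with 3 to 60 N. Pads are 16 mm wide; open, the fingers measure 119 mm over their backs; the gripper's body (75 mm by 177 mm) begins 78 mm behind the grasp point.
Start: joints at [68.64, 15.808, 86.224, -0, 77.962, -6.933], TCP at [0.143, 0.557, 0.216] pointing down, gripper open.
Joint ranges: [-165.64, 165.64], [-43.16, 119.46], [12.63, 154.43], [-67.54, 247.53], [6.08, 155.33], [-154.97, 154.97]. Speed limits (degrees/s): [147.25, 147.25, 180, 180, 180, 180].

## Interface

Orientations are given as [roll, pitch, yaw] about the fixed x, y, z axes, in that order (R = Rz(yaw) Ry(pitch) Rx(roll)).
In Python, from rig import robot, optics, job gives the robot as it stands.
- The arm moves only by the tool jog_arm, never from a script. Its argument "motion" is a list of rows, each an object with "fingers": the opening, from 0 (shut) to 1 (fully open); "slide": the shift along the world's x, y, z in m, a list of three; "twist": the turn about the world's z in rad. A call has 1 to 20 rows; each row is the pose to reach, as a shift and turn from the pose commanded when the call began; what a row does not reach only later rows make up. A row lasts 1/8 s, in which the tool goes at most 62.5 mm and 10.7 degrees, less where a joint would pass 70% of its speed; a pose out of reach is approached as far as the arm can. A call with a gripper value outside its range is refused whole. The fingers move at their own pace and stop on an object; "newtons" is the grip in N (left out, the last holds). Time passes only in rows, so rows that repeat a pose let the fingers close. It gives the time, the measured TCP pose, the force, the opening and the grip force at its end, in the units of the state.
- robot.read_state(): the state, without advancing time (a new reading comes with each control period).
- optics.snapshot(name): name is "side" or "top" or "wrist"; returns the picture (420x560x3 uint8, red, green, blue); there is no depth.
- optics.calibration(name): a dict with "fx", "fy", "cx", "cy" (pixels), "rvec" (rotation vector, rad) and "tvec" (3), from world to camera coordinates, as OpenCV has them; the wrist camera has in their place "tool_from_camera" (4x4, takes a point from camera to tool coordinates, whose origin is the TCP and whose axes are the flange's). Camera axes: x right, y down, z forward; pixel columns grow to the right and rows downward; lengths in m; the calibration is good to about 2 mm. A picture is of the moment at which its call begins: read the wrist's pose just before it. calibration takes no time and is no camera call.
- job.hand_in(): hands the job in; it is judged then, once.
The state is a dict: "time": time; "joint_pos": joint angles; "joint_vel": joint speeds; "joint_efforts": joint torques, N m; "eef_pos": TCP position; "ee_rot": TCP orientation; "contact_force": force on the tool from outside, world axes, zero at the start; "ft_torque": the same for the moment, N m; "grip_width": finger opening in m; "grasp_force": force on a finger pad.
Only numpy, scipy, OpenCV 4.12 (cv2) and the standard library are available. Lean on these libraries where they do the work, as an engineer would, in place of code of your own. Each camera call takes 0.05 s, during which the arm holds its last target. There are 200 camera calls.

## Working session

There is one attempt and no reset: what is moved stays moved. The work goes in short steps, Python scripts to look and compute and a tool call to move; the robot and the scene stay as the last step left them, time stands still between calls to the robot, and variables do not carry over. Pictures are saved under pics/ and viewed, at most 10 in all, crops included, and the job is handed in when it is done.

Besides the shell and the picture viewer there is one more tool, called after ">>>" by a JSON object that holds its "api" and its "payload". jog_arm: Moves the arm, as the interface text tells. Its arguments: {"type":"object","properties":{"motion":{"type":"array"},"newtons":{"type":"number"}},"required":["motion"]}

```bash
mkdir -p pics; ls
python3 - <<'E'
from rig import robot,optics
import cv2,numpy as np
print(robot.read_state())
for n in("top","side"):
    im=optics.snapshot(n); c=optics.calibration(n); print(n,c)
    cv2.imwrite(f"pics/{n}0.png",cv2.resize(im[:,:,::-1],(800,600),interpolation=cv2.INTER_CUBIC))
E
```

```text
pics
{'time': 0.0, 'joint_pos': array([ 6.86398878e+01,  1.58471960e+01,  8.62933579e+01,  7.16034285e-04,
        7.79626979e+01, -6.93291714e+00]), 'joint_vel': array([ 0.03858104,  0.0194806 , -0.0745908 , -0.07269608, -0.04980877,
       -0.03533454]), 'joint_efforts': array([-1.49721429e-03, -4.04586661e+01, -2.37236398e+01,  7.02446303e-02,
        3.42995021e-02, -1.36986519e-04]), 'eef_pos': array([0.14306393, 0.55635799, 0.21562193]), 'ee_rot': array([-1.79897588e+02, -1.31581361e-02,  1.65572643e+02]), 'contact_force': array([0.3311467 , 0.52551628, 0.46390934]), 'ft_torque': array([-0.01987324,  0.02849305,  0.00218179]), 'grasp_force': 0.0, 'grip_width': 0.09351482386394123}
top {'fx': 475.87474278457637, 'fy': 475.87474278457637, 'cx': 281.42666440472175, 'cy': 209.74787344086613, 'rvec': array([ 2.18009861, -2.12736595,  0.14327468]), 'tvec': array([-0.0339326 ,  0.54272968,  0.96548155])}
side {'fx': 417.8128494164516, 'fy': 417.8128494164516, 'cx': 283.76363583089534, 'cy': 214.14791840012012, 'rvec': array([ 2.00121374, -0.70536673,  0.3739033 ]), 'tvec': array([-0.44205694,  0.2488586 ,  0.70914356])}
```

View pics/top0.png

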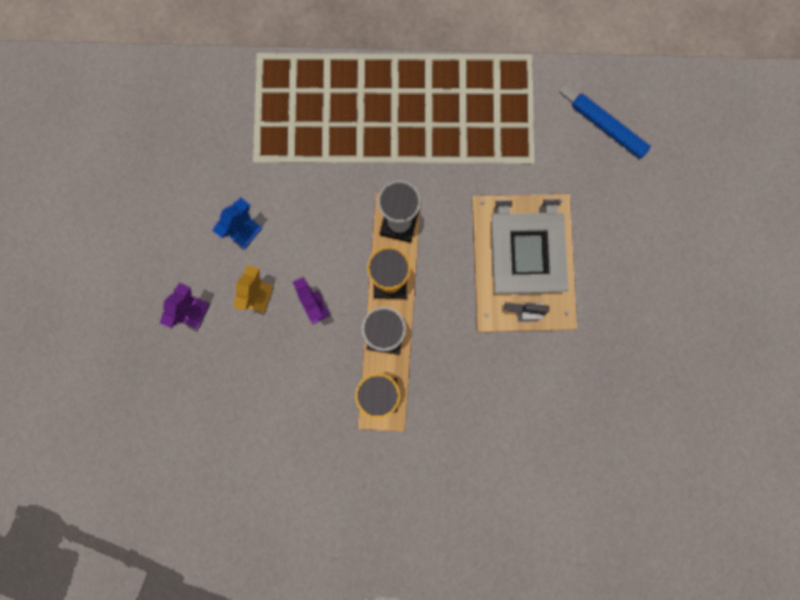

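View pics/side0.png

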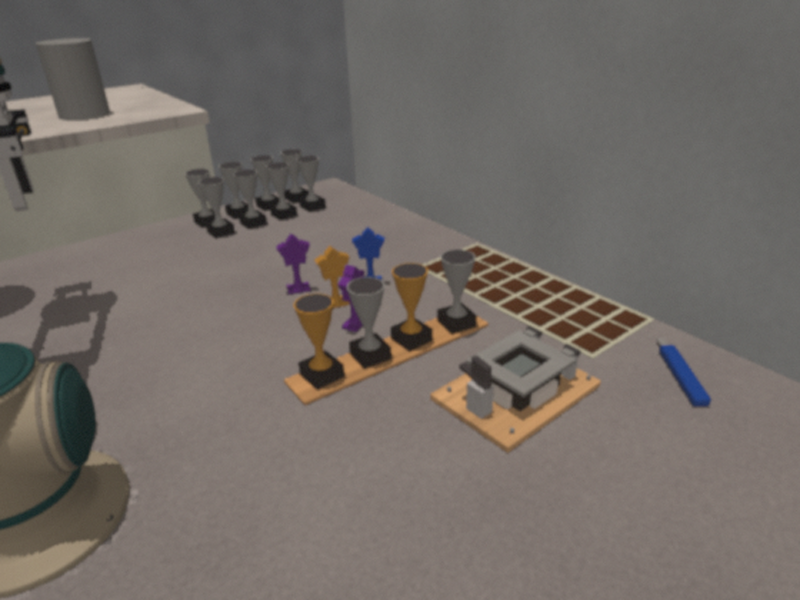

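The top picture shows candidates shaped like the figure: brass/yellow at (252,290), purple at (183,307) and (311,300), blue at (238,222). Only the brass one fits the description. The jig is at (525,262), with the turnbutton at (526,310) pointing roughly left. The cups stand at x≈380–400. I'll enlarge the figure and the jig.

```bash
cat > h.py <<'E'
import numpy as np,cv2
from rig import robot,optics
def cam(n):
    c=optics.calibration(n); K=np.array([[c['fx'],0,c['cx']],[0,c['fy'],c['cy']],[0,0,1]])
    return K,np.array(c['rvec'],float),np.array(c['tvec'],float)
def ray(n,uv,z):
    K,r,t=cam(n); R=cv2.Rodrigues(r)[0]
    o=-R.T@t; d=R.T@np.linalg.inv(K)@np.array([uv[0],uv[1],1.])
    return o+d*(z-o[2])/d[2]
def proj(n,P):
    K,r,t=cam(n); return cv2.projectPoints(np.array(P,float).reshape(-1,3),r,t,K,None)[0].reshape(-1,2)
E
python3 - <<'E'
from h import *
im=cv2.imread('pics/top0.png')
im=optics.snapshot("top")[:,:,::-1]
a=cv2.resize(im[128:240,322:412],None,fx=5,fy=5,interpolation=cv2.INTER_CUBIC)
b=cv2.resize(im[180:225,155:195],None,fx=8,fy=8,interpolation=cv2.INTER_CUBIC)
o=np.zeros((600,800,3),np.uint8); o[:560,:450]=a; o[:360,460:780]=b
cv2.imwrite('pics/crop1.png',o)
s=lambda u,v:(u*.7,v*.7)
for nm,uv,z in[("figstar",(250,285),.1),("cupA",(400,202),.138),("B",(388,269),.138),("C",(384,330),.138),("D",(378,395),.138),("jig",(530,252),.059)]:
    print(nm,ray("top",s(*uv),z).round(3))
for q in[(377,193),(419,193),(358,430),(406,431)]: print(ray("top",s(*q),.008).round(3))
E
```

```text
figstar [0.55 0.19 0.1 ]
cupA [ 0.662 -0.015  0.138]
B [ 0.57  -0.001  0.138]
C [0.489 0.002 0.138]
D [0.404 0.007 0.138]
jig [ 0.615 -0.205  0.059]
[0.712 0.022 0.008]
[ 0.714 -0.043  0.008]
[0.351 0.04  0.008]
[ 0.352 -0.031  0.008]
```

View pics/crop1.png

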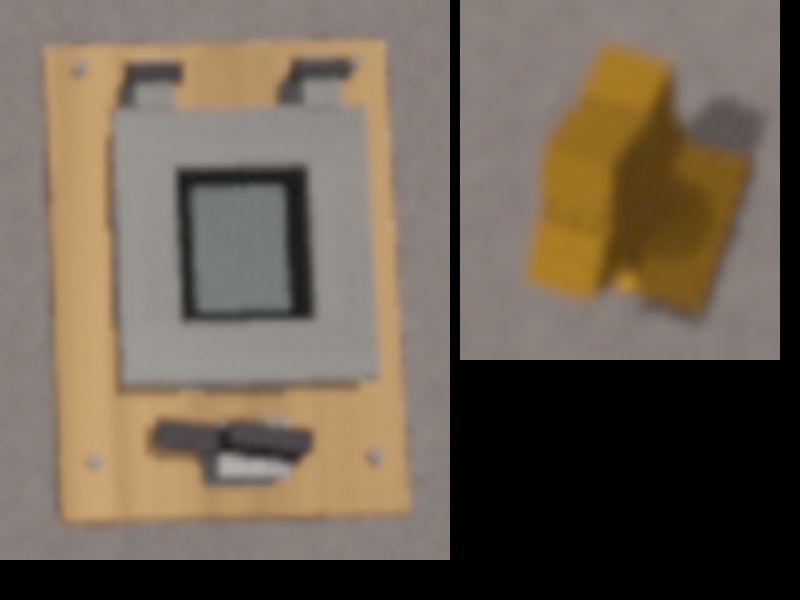

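The crop confirms the brass figure. Its foot corners are near (750,158) and (697,310), and its star leans left. The jig frame, its window and the turnbutton are clear: long arm tip at (155,435), fin from (222,432) to (312,440).

```bash
cat > m.py <<'E'
from h import *
from scipy.optimize import least_squares
c=lambda p:(322+(p[0]+.5)/5-.5,128+(p[1]+.5)/5-.5)
f=lambda p:(155+(p[0]-460+.5)/8-.5,180+(p[1]+.5)/8-.5)
pix=[(43,45),(384,40),(411,512),(62,521),(113,108),(363,107),(379,378),(122,388),(178,168),(304,166),(312,318),(183,322)]
q=lambda a,b,d,e,z:[(b,e,z),(b,d,z),(a,d,z),(a,e,z)]
mod=np.array(q(-.11,.1,-.075,.075,.012)+q(-.058,.058,-.053,.053,.059)+q(-.033,.033,-.028,.028,.059))
uv=np.array([c(p) for p in pix])
def T(p,m): 
    C,S=np.cos(p[2]),np.sin(p[2]); return np.c_[p[0]+C*m[:,0]-S*m[:,1],p[1]+S*m[:,0]+C*m[:,1],m[:,2]]
r=least_squares(lambda p:(proj("top",T(p,mod))-uv).ravel(),[.6,-.2,0],loss='soft_l1')
print("jig",r.x.round(4)); print((proj("top",T(r.x,mod))-uv).round(1).tolist())
J=r.x; post=T(J,np.array([[-.085,0,.084]]))[0]; print("post",post.round(4))
# turnbutton fin ends
for nm,p,z in[("finL",(222,432),.096),("finR",(312,440),.096),("tip",(155,435),.069)]: print(nm,(ray("top",c(p),z)-[post[0],post[1],0]).round(4))
a=ray("top",f((750,158)),.008);b=ray("top",f((697,310)),.008);print("foot edge",a,b,np.linalg.norm(a-b))
E
python3 m.py
```

```text
jig [ 0.6149 -0.2037  0.0469]
[[0.1, 0.1], [-0.1, -0.3], [-0.1, 0.3], [-0.2, 0.1], [-0.3, 0.4], [0.3, -0.5], [0.1, 0.2], [0.1, -0.7], [-0.9, -0.2], [0.8, -0.3], [0.8, 0.5], [-0.5, 0.3]]
post [ 0.53   -0.2077  0.084 ]
finL [0.0011 0.0198 0.096 ]
finR [-0.0012 -0.0157  0.096 ]
tip [0.0026 0.0422 0.069 ]
foot edge [0.56504861 0.17633623 0.008     ] [0.52327921 0.18857004 0.008     ] 0.04352412270627009
```

>>> {"api": "jog_arm", "payload": {"motion": [{"fingers":0.5,"slide":[0.1,-0.2,0.01],"twist":-0.35},{"fingers":0.5,"slide":[0.2,-0.4,0.01],"twist":-0.7},{"fingers":0.5,"slide":[0.2,-0.4,0.01],"twist":-0.7},{"fingers":0.5,"slide":[0.2,-0.4,0.01],"twist":-0.7},{"fingers":0.5,"slide":[0.2,-0.4,0.01],"twist":-0.7},{"fingers":0.5,"slide":[0.2,-0.4,0.01],"twist":-0.7},{"fingers":0.5,"slide":[0.2,-0.4,0.01],"twist":-0.7},{"fingers":0.5,"slide":[0.387,-0.764,0.01],"twist":-1.384},{"fingers":0.5,"slide":[0.387,-0.764,0.01],"twist":-1.384},{"fingers":0.5,"slide":[0.387,-0.764,0.01],"twist":-1.384},{"fingers":0.5,"slide":[0.387,-0.764,0.01],"twist":-1.384},{"fingers":0.5,"slide":[0.387,-0.764,0.01],"twist":-1.384},{"fingers":0.5,"slide":[0.387,-0.764,0.01],"twist":-1.384},{"fingers":0.5,"slide":[0.387,-0.764,-0.04],"twist":-1.384},{"fingers":0.5,"slide":[0.387,-0.764,-0.06],"twist":-1.384},{"fingers":0.5,"slide":[0.387,-0.764,-0.06],"twist":-1.384},{"fingers":0.5,"slide":[0.387,-0.764,-0.06],"twist":-1.384}]}}

```text
time: 2.28
eef_pos: [0.5306, -0.2069, 0.1574]
ee_rot: [179.9, 0.0, 86.3]
contact_force: [0.5, -0.0, 0.7]
grip_width: 0.0471
grasp_force: 0.0
```

Run:
```python
from h import *
s=robot.read_state(); im=optics.snapshot("wrist"); c=optics.calibration("wrist"); print(s['eef_pos'],s['ee_rot'],c)
cv2.imwrite('pics/w1.png',cv2.resize(im[:,:,::-1],(800,600),interpolation=cv2.INTER_CUBIC))
```

```text
[ 0.53062453 -0.2069119   0.15741541] [1.79930070e+02 1.96060441e-02 8.62958847e+01] {'fx': 303.9737053474211, 'fy': 303.9737053474211, 'cx': 277.10317636311845, 'cy': 215.55351302846006, 'tool_from_camera': array([[-1.29785896e-03, -9.69451051e-01, -2.45281422e-01,
         7.23812121e-02],
       [ 9.99999146e-01, -1.22005498e-03, -4.69152011e-04,
         8.48257991e-04],
       [ 1.55563090e-04, -2.45281821e-01,  9.69451806e-01,
        -1.69086508e-01],
       [ 0.00000000e+00,  0.00000000e+00,  0.00000000e+00,
         1.00000000e+00]])}
```

View pics/w1.png

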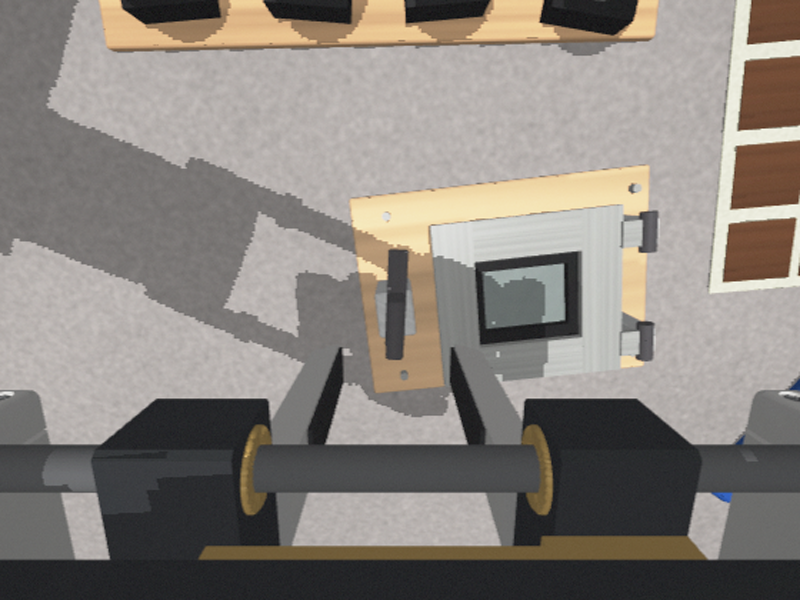

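The wrist picture shows the fin (x≈396, y 250–360) centred between the fingers and parallel to the pads. Descending and gripping.

>>> {"api": "jog_arm", "payload": {"motion": [{"fingers":0.5,"slide":[0,0,-0.04],"twist":0},{"fingers":0.5,"slide":[0,0,-0.073],"twist":0},{"fingers":0.5,"slide":[0,0,-0.073],"twist":0},{"fingers":0.0,"slide":[0,0,-0.073],"twist":0},{"fingers":0.0,"slide":[0,0,-0.073],"twist":0},{"fingers":0.0,"slide":[0,0,-0.073],"twist":0},{"fingers":0.0,"slide":[0,0,-0.073],"twist":0},{"fingers":0.0,"slide":[0,0,-0.073],"twist":0}], "newtons": 15}}

```text
time: 3.32
eef_pos: [0.5301, -0.2072, 0.0841]
ee_rot: [180.0, 0.0, 86.3]
contact_force: [-2.0, 0.3, 4.0]
grip_width: 0.0099
grasp_force: 14.9
```

>>> {"api": "jog_arm", "payload": {"motion": [{"fingers":0.0,"slide":[0,0,0],"twist":-0.15},{"fingers":0.0,"slide":[0,0,0],"twist":-0.3},{"fingers":0.0,"slide":[0,0,0],"twist":-0.45},{"fingers":0.0,"slide":[0,0,0],"twist":-0.6},{"fingers":0.0,"slide":[0,0,0],"twist":-0.75},{"fingers":0.0,"slide":[0,0,0],"twist":-0.9},{"fingers":0.0,"slide":[0,0,0],"twist":-1.05},{"fingers":0.0,"slide":[0,0,0],"twist":-1.2},{"fingers":0.0,"slide":[0,0,0],"twist":-1.32},{"fingers":0.0,"slide":[0,0,0],"twist":-1.44},{"fingers":0.0,"slide":[0,0,0],"twist":-1.44},{"fingers":0.0,"slide":[0,0,0],"twist":-1.44},{"fingers":0.0,"slide":[0,0,0],"twist":-1.44}]}}

```text
time: 4.95
eef_pos: [0.5305, -0.2076, 0.0841]
ee_rot: [179.9, -0.0, 3.9]
contact_force: [-2.0, -0.6, 6.2]
grip_width: 0.0098
grasp_force: 15.0
```

>>> {"api": "jog_arm", "payload": {"motion": [{"fingers":0.4,"slide":[0,0,0],"twist":0},{"fingers":0.4,"slide":[0,0,0],"twist":0},{"fingers":0.4,"slide":[0,0,0],"twist":0},{"fingers":0.5,"slide":[0,0,0.05],"twist":0},{"fingers":0.5,"slide":[0,0,0.1],"twist":0},{"fingers":0.5,"slide":[0,0,0.147],"twist":0},{"fingers":0.5,"slide":[0.009,0.2,0.147],"twist":-0.18},{"fingers":0.5,"slide":[0.018,0.405,0.147],"twist":-0.353},{"fingers":0.5,"slide":[0.018,0.405,0.147],"twist":-0.353},{"fingers":0.5,"slide":[0.018,0.405,0.147],"twist":-0.353},{"fingers":0.5,"slide":[0.018,0.405,0.147],"twist":-0.353},{"fingers":0.5,"slide":[0.018,0.405,0.147],"twist":-0.353},{"fingers":0.5,"slide":[0.018,0.405,0.147],"twist":-0.353},{"fingers":0.5,"slide":[0.018,0.405,0.147],"twist":-0.353},{"fingers":0.5,"slide":[0.018,0.405,0.147],"twist":-0.353},{"fingers":0.5,"slide":[0.018,0.405,0.147],"twist":-0.353}]}}

```text
time: 6.95
eef_pos: [0.5483, 0.1964, 0.2305]
ee_rot: [180.0, 0.0, -16.6]
contact_force: [-0.5, -0.6, 0.2]
grip_width: 0.0471
grasp_force: 0.0
```

Run:
```python
from h import *
s=robot.read_state(); im=optics.snapshot("wrist"); np.savez('w2.npz',p=s['eef_pos'],r=s['ee_rot']); print(s['eef_pos'],s['ee_rot'],s['time'])
w=cv2.resize(im[:,:,::-1],(480,360),interpolation=cv2.INTER_AREA)
a=cv2.resize(im[100:290,180:380][:,:,::-1],None,fx=3,fy=3,interpolation=cv2.INTER_CUBIC)
t=optics.snapshot("top")[128:240,322:412][:,:,::-1]
o=np.zeros((600,800,3),np.uint8); o[:570,:600]=a; o[:248,601:799]=cv2.resize(t,(198,248)); cv2.imwrite('pics/w2.png',o)
```

```text
[0.54830423 0.1964249  0.23046936] [ 1.79958525e+02  1.36684797e-03 -1.65510436e+01] 6.95
```

View pics/w2.png

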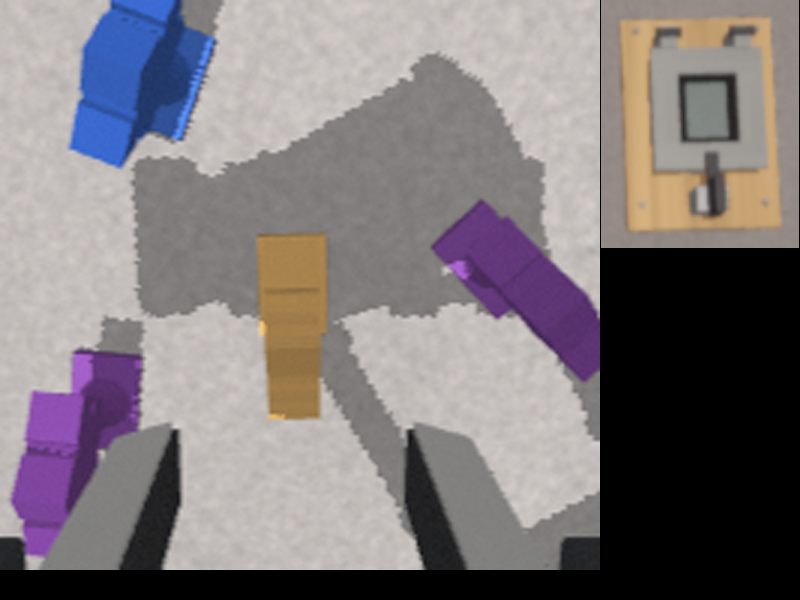

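The brass figure is centred between the fingers (column ≈293 for both) and square to them. The top inset shows the turnbutton across the frame edge. Checking the fore-aft position numerically.

```bash
cat >> h.py <<'E'
from scipy.spatial.transform import Rotation as Ro
def wray(p,r,uv,z):
    c=optics.calibration("wrist"); M=np.array(c['tool_from_camera']); R=Ro.from_euler('xyz',r,degrees=True).as_matrix()
    d=R@M[:3,:3]@np.array([(uv[0]-c['cx'])/c['fx'],(uv[1]-c['cy'])/c['fy'],1]); o=p+R@M[:3,3]
    return o+d*(z-o[2])/d[2]
E
python3 - <<'E'
from h import *
d=np.load('w2.npz')
q=lambda u,v:(180+(u+.5)/3-.5,100+(v+.5)/3-.5)
R=Ro.from_euler('xyz',d['r'],degrees=True).as_matrix()
for u,v,z in[(258,235,.0965),(327,235,.0965),(268,417,.0965),(320,417,.0965),(260,291,.118),(325,291,.118)]:
    P=wray(d['p'],d['r'],q(u,v),z); print(P.round(4),'tool',(R.T@(P-d['p'])).round(4))
E
```

```text
[0.584  0.1993 0.0965] tool [ 0.0334 -0.013   0.134 ]
[0.5774 0.1773 0.0965] tool [0.0334 0.0099 0.134 ]
[0.5222 0.2147 0.0965] tool [-0.0302 -0.0102  0.134 ]
[0.517  0.1973 0.0965] tool [-0.0302  0.008   0.134 ]
[0.5694 0.2024 0.118 ] tool [ 0.0185 -0.0118  0.1125]
[0.5635 0.1828 0.118 ] tool [0.0185 0.0086 0.1125]
```

Run:
```python
from h import *
d=np.load('w2.npz')
q=lambda u,v:(180+(u+.5)/3-.5,100+(v+.5)/3-.5)
R=Ro.from_euler('xyz',d['r'],degrees=True).as_matrix()
for u,v,z in[(258,235,.008),(327,235,.008),(258,235,.0),(268,417,.0965),(260,291,.0965),(322,291,.0965),(264,335,.118),(324,335,.118)]:
    P=wray(d['p'],d['r'],q(u,v),z); print(z,'tool',(R.T@(P-d['p'])).round(4))
```

```text
0.008 tool [ 0.0224 -0.0163  0.2225]
0.008 tool [0.0223 0.0133 0.2225]
0.0 tool [ 0.0214 -0.0166  0.2305]
0.0965 tool [-0.0302 -0.0102  0.134 ]
0.0965 tool [ 0.0145 -0.0125  0.134 ]
0.0965 tool [0.0145 0.0084 0.134 ]
0.118 tool [ 0.0043 -0.0107  0.1125]
0.118 tool [0.0043 0.0084 0.1125]
```

The foot measures 29.6 mm wide and is centred within 1.5 mm, so I'm descending onto the star.

>>> {"api": "jog_arm", "payload": {"motion": [{"fingers":0.5,"slide":[0,0,-0.05],"twist":0},{"fingers":0.5,"slide":[0,0,-0.09],"twist":0},{"fingers":0.5,"slide":[0,0,-0.125],"twist":0},{"fingers":0.5,"slide":[0,0,-0.153],"twist":0},{"fingers":0.5,"slide":[0,0,-0.153],"twist":0},{"fingers":0.5,"slide":[0,0,-0.153],"twist":0},{"fingers":0.0,"slide":[0,0,-0.153],"twist":0},{"fingers":0.0,"slide":[0,0,-0.153],"twist":0},{"fingers":0.0,"slide":[0,0,-0.153],"twist":0},{"fingers":0.0,"slide":[0,0,-0.153],"twist":0},{"fingers":0.0,"slide":[0,0,-0.153],"twist":0}], "newtons": 35}}

```text
time: 8.43
eef_pos: [0.5485, 0.1979, 0.078]
ee_rot: [-180.0, -0.0, -16.4]
contact_force: [-0.1, -0.5, 3.4]
grip_width: 0.0181
grasp_force: 35.0
```

Width 18.1 mm matches the star thickness. Lifting, then carrying over the row.

>>> {"api": "jog_arm", "payload": {"motion": [{"fingers":0,"slide":[0,0,0.02],"twist":0},{"fingers":0,"slide":[0,0,0.06],"twist":0},{"fingers":0,"slide":[0,0,0.1],"twist":0},{"fingers":0,"slide":[0,0,0.14],"twist":0},{"fingers":0,"slide":[0,0,0.17],"twist":0},{"fingers":0,"slide":[0,0,0.19],"twist":0},{"fingers":0,"slide":[0,0,0.19],"twist":0},{"fingers":0,"slide":[0.004,-0.02,0.19],"twist":0.02},{"fingers":0,"slide":[0.01,-0.06,0.19],"twist":0.05},{"fingers":0,"slide":[0.017,-0.1,0.19],"twist":0.08},{"fingers":0,"slide":[0.024,-0.14,0.19],"twist":0.12},{"fingers":0,"slide":[0.031,-0.18,0.19],"twist":0.16},{"fingers":0,"slide":[0.038,-0.22,0.19],"twist":0.2},{"fingers":0,"slide":[0.045,-0.26,0.19],"twist":0.24},{"fingers":0,"slide":[0.052,-0.3,0.19],"twist":0.28},{"fingers":0,"slide":[0.058,-0.34,0.19],"twist":0.31},{"fingers":0,"slide":[0.063,-0.375,0.19],"twist":0.325},{"fingers":0,"slide":[0.067,-0.395,0.19],"twist":0.333},{"fingers":0,"slide":[0.067,-0.402,0.19],"twist":0.333},{"fingers":0,"slide":[0.067,-0.402,0.19],"twist":0.333}]}}

```text
time: 10.92
eef_pos: [0.615, -0.2034, 0.2669]
ee_rot: [-179.9, 0.1, 2.6]
contact_force: [-0.6, 0.5, -1.5]
grip_width: 0.0182
grasp_force: 35.0
```

Run:
```python
from h import *
s=robot.read_state(); im=optics.snapshot("wrist"); np.savez('w3.npz',p=s['eef_pos'],r=s['ee_rot']); print(s['eef_pos'],s['ee_rot'])
a=cv2.resize(im[120:270,180:380][:,:,::-1],None,fx=4,fy=4,interpolation=cv2.INTER_CUBIC)
cv2.imwrite('pics/w3.png',a)
```

```text
[ 0.61503496 -0.20337132  0.26693826] [-1.79930436e+02  5.39118569e-02  2.62732224e+00]
```

View pics/w3.png

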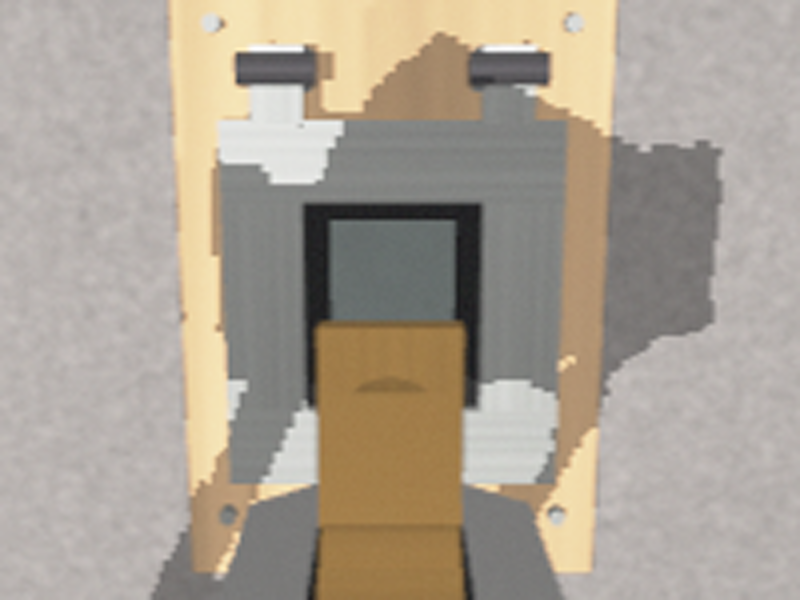

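Run:
```python
from h import *
d=np.load('w3.npz'); q=lambda u,v:(180+(u+.5)/4-.5,120+(v+.5)/4-.5)
R=Ro.from_euler('xyz',d['r'],degrees=True).as_matrix()
for n,u,v,z in[("footL",316,322,.197),("footR",466,322,.197),("rec TL .052",329,219,.052),("rec TR",457,219,.052),("rec L low",331,315,.052),("rec TL .045",329,219,.045),("rec TR .045",457,219,.045),("win TL",304,204,.059),("win TR",481,204,.059),
 ("frame TL",216,120,.059),("frame TR",567,120,.059),("frame BL",231,484,.059),("frame BR",556,484,.059),("brdTL",168,-20,.012),("scr",0,0,0)]:
    P=wray(d['p'],d['r'],q(u,v),z); print(n,P.round(4),'tool',(R.T@(P-d['p'])).round(4))
```

```text
footL [ 0.6384 -0.186   0.197 ] tool [ 0.0242 -0.0162  0.0699]
footR [ 0.6397 -0.216   0.197 ] tool [0.0241 0.0138 0.0699]
rec TL .052 [ 0.6422 -0.1813  0.052 ] tool [ 0.0283 -0.0205  0.2149]
rec TR [ 0.644  -0.2216  0.052 ] tool [0.0283 0.0198 0.2149]
rec L low [ 0.6115 -0.183   0.052 ] tool [-0.0024 -0.0203  0.215 ]
rec TL .045 [ 0.6414 -0.181   0.045 ] tool [ 0.0276 -0.0208  0.2219]
rec TR .045 [ 0.6432 -0.222   0.045 ] tool [0.0275 0.0202 0.2219]
win TL [ 0.6473 -0.1738  0.059 ] tool [ 0.0338 -0.0278  0.2079]
win TR [ 0.6497 -0.2283  0.059 ] tool [0.0337 0.0268 0.2079]
frame TL [ 0.6714 -0.1465  0.059 ] tool [ 0.0591 -0.054   0.2079]
frame TR [ 0.6761 -0.2528  0.059 ] tool [0.059  0.0524 0.2078]
frame BL [ 0.5553 -0.1525  0.059 ] tool [-0.0572 -0.0533  0.2081]
frame BR [ 0.56   -0.2585  0.059 ] tool [-0.0573  0.0528  0.2079]
brdTL [ 0.7142 -0.1236  0.012 ] tool [ 0.103  -0.0748  0.2549]
scr [ 0.7059 -0.064   0.    ] tool [ 0.0974 -0.1347  0.267 ]
```

The foot sits within 1 mm of the recess centre in both directions and is square to it. Lowering slowly.

>>> {"api": "jog_arm", "payload": {"motion": [{"fingers":0,"slide":[-0.001,0,-0.01],"twist":0},{"fingers":0,"slide":[-0.001,0,-0.03],"twist":0},{"fingers":0,"slide":[-0.001,0,-0.05],"twist":0},{"fingers":0,"slide":[-0.001,0,-0.07],"twist":0},{"fingers":0,"slide":[-0.001,0,-0.09],"twist":0},{"fingers":0,"slide":[-0.001,0,-0.105],"twist":0},{"fingers":0,"slide":[-0.001,0,-0.117],"twist":0},{"fingers":0,"slide":[-0.001,0,-0.123],"twist":0},{"fingers":0,"slide":[-0.001,0,-0.126],"twist":0},{"fingers":0,"slide":[-0.001,0,-0.126],"twist":0},{"fingers":0,"slide":[-0.001,0,-0.126],"twist":0},{"fingers":0,"slide":[-0.001,0,-0.126],"twist":0}]}}

```text
time: 12.48
eef_pos: [0.6145, -0.2043, 0.1419]
ee_rot: [180.0, -0.0, 2.6]
contact_force: [0.9, 0.3, -2.9]
grip_width: 0.0181
grasp_force: 35.0
```

Run:
```python
from h import *
s=robot.read_state(); print(s['eef_pos'],s['ee_rot'],s['grasp_force'],s['joint_vel'].round(2))
w=optics.snapshot("wrist")[:,:,::-1]; sd=optics.snapshot("side")[:,:,::-1]
o=np.zeros((600,800,3),np.uint8)
o[:600,:400]=cv2.resize(w[120:270,230:330],None,fx=4,fy=4,interpolation=cv2.INTER_CUBIC)
o[:600,400:]=cv2.resize(sd[180:330,305:405],None,fx=4,fy=4,interpolation=cv2.INTER_CUBIC)
cv2.imwrite('pics/w4.png',o)
```

```text
[ 0.61450216 -0.20425878  0.14192162] [ 1.79973652e+02 -4.11377679e-02  2.61964249e+00] 34.99953404296548 [-0.    0.07  0.05 -0.   -0.03  0.07]
```

View pics/w4.png

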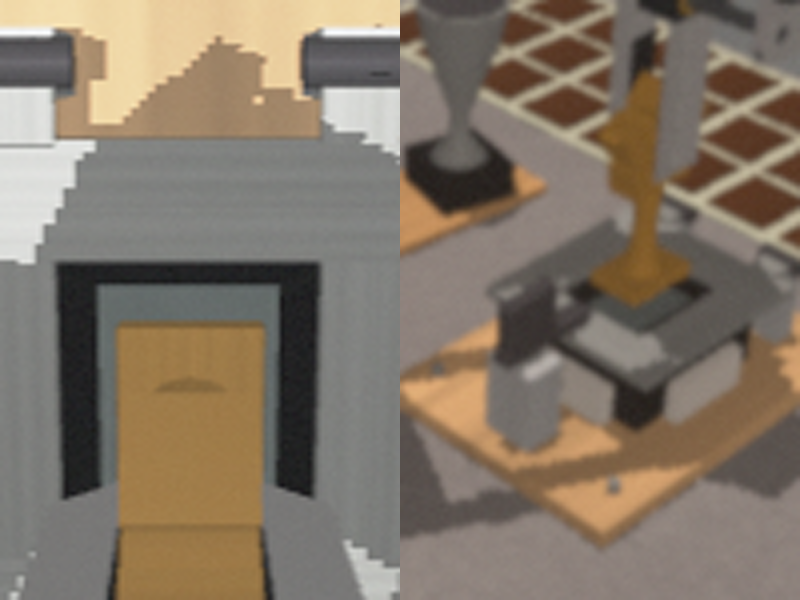

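The wrist view shows the foot (117–264) centred on the recess (97–280). Its far edge is within about 1 mm of nominal. The side view shows the figure upright and hovering, with the turnbutton across the frame. Handing in.

```bash
python3 -c "
from rig import job
print(job.hand_in())"
```

```text
the job is handed in; nothing more can be done
None
```

I handed the job in at about 12.5 s: the turnbutton is across the closed frame, and the gripper holds the brass figure upright about 1 cm above the plinth, lined up with the recess to within about 1 mm by the camera; no verdict came back.

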